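# Open the latched guard gate

### The job

The gate of the small guard pen on the bench is held shut by a gravity latch. Press the thumb lever gently down until the bar has lifted clear of the catch, keep it up while you push the gate away from you, and swing the gate wide open, about square to the front of the pen, without slamming it; then let go so that the bar drops level again. The catch sits a little higher or lower each time, so feel for it: never push harder than 25 N on any part of the pen, and leave the coupling, the bearing and the bolt where they are.

Things in the scene. Friction and masses are not known exactly. Their poses are not given: they have to be found in the camera images.
- pen: Fixed grey guard pen, 0.30 m wide, 0.29 m deep; posts 154 mm high, rod panels 121 mm high at the sides and back; the gate fills the front between the posts. Origin on the bench in the middle of the front, on the line of the two front posts; x points into the pen (away from the robot), y left along the front, z up.
- gate_hinge (a point): Point on the gate's vertical hinge axis, at pen (0, 0.110, 0.105), at the left front post. The gate runs 208 mm to the right of it, 22 to 146 mm above the bench. Its upper part (80 to 146 mm high) is a smooth sheet whose front lies 10 mm in front of the hinge line; it can be pushed anywhere.
- gate (a joint): Gate angle in rad: 0 shut, grows as the right end swings into the pen, away from the robot (counter-clockwise from above), to a stop at 1.6. Friction (0.15 N m, more when moved fast) keeps it where it is left. Latched, it has up to 0.03 rad of play; the bar's end is past the catch from 0.15 rad.
- thumb (a point): Middle of the top of the thumb lever: a level round steel bar, 14 mm thick, 52 mm long, sticking out of the gate's front towards the robot, its top 125 mm above the bench at rest. This point lies 34 mm in front of the sheet and, gate shut, at pen (-0.044, 0.010, 0.125); it moves with lever and gate. Press it from above; closed fingers can slide along it to the sheet while pressing.
- latch (a joint): Tilt of the dark latch bar (8 x 12 x 130 mm, on the gate's front) in rad: 0 level in the catch, grows as the thumb lever, 55 mm left of its pivot, is pressed down and the bar's right end rises; limit 0.42. Its weight (1 to 2 N at the thumb lever) brings it back.
- coupling: Loose rusty pipe coupling, 44 mm wide, 38 mm high, standing in the far right corner of the pen, outside the gate's swing; origin at its underside. To be left alone.
- bearing: Loose ball bearing, 47 mm wide, 14 mm high, lying at the back of the pen, outside the gate's swing; origin at its underside. To be left alone.
- bolt: Loose dark bolt, 66 mm long, 27 mm head, lying on the bench in front of the right front post; origin at its underside. To be left alone.
- catch_place (a point): Point fixed on the pen at the bar's right end when shut. The catch here has a lip behind the bar, which stops the gate, and a firm rubber pad above. Its height differs by up to 18 mm between starts, not reported: the bar clears the lip at a tilt of 0.06 to 0.31 rad and meets the pad 0.04 to 0.06 rad later (2 to 3 mm of thumb travel). Pressing on against the pad soon exceeds 25 N.

How it is judged:
On the way, in this order (a step that is already met when the one before it is completed fails the run):
1. the latch bar is lifted by more than 0.05 rad while the gate is still shut (value of joint latch above 0.05 rad and value of joint gate below 0.06 rad), for 0.1 s.
2. the gate is past the catch (0.25 rad open) (value of joint gate above 0.25 rad), for 0.1 s.
At the end, for the whole second after the job is handed in: The gate stands open by more than 1.2 rad (its stop is at 1.6) and is at rest, and the latch bar has dropped back to within 0.04 rad of level (value of joint gate above 1.2 rad and velocity of joint gate between -0.05 and 0.05 rad/s and value of joint latch below 0.04 rad); the robot touches nothing.
It fails at once if the robot pushes on the pen, its gate, latch or catch with more than 25 N (contact force between pen and the fingers above 25 N or contact force between pen and the arm above 25 N).
It fails at once if the gate is slammed (faster than 2 rad/s) (velocity of joint gate above 2 rad/s).
It fails at once if the coupling, the bearing or the bolt is moved by more than 15 mm (distance of any of coupling, bearing, bolt from where it was at the start of the episode above 0.015 m).
It also fails if it takes over 67 s, if anything falls off the work surface, if the arm or the gripper's body presses on something with over 40 N, if the wrist force passes 120 N, or if a joint passes its speed limit or range.

### The arm

A 6-joint arm with a two-finger parallel gripper is mounted at the origin on a cart in front of the work surface, level with it; the furniture and walls round the work are solid. World frame = base frame: x ahead of the robot, y to its left, z up, the work surface at z = 0. Lengths are in m, angles in rad, forces in N, time in s.
With the tool pointing down it reaches from about 0.425 to 1.125 m from the base axis. Payload 14.9 kg.
Tool frame: the origin (TCP) lies on the centre line of the jaws, within the pads' length; the fingertips stand 22 mm ahead of it and the grasp point (between the pads) lies 3 mm ahead of it; z points along the fingers, y is the line along which they close (so a half turn about z gives the same grasp; the last joint's range is limited). The gripper opens to 91 mm and grips with 3 to 60 N. Pads are 32 mm wide; open, the fingers measure 118 mm over their backs; the gripper's body (76 mm by 178 mm) begins 60 mm behind the grasp point.
Start: joints at [1.11, 0.379, 1.734, -0, 1.028, -0.033], TCP at [0.29, 0.637, 0.236] pointing down, gripper open.
Joint ranges: [-2.77, 2.77], [-0.74, 2.19], [0, 2.66], [-1.06, 4.2], [0.31, 2.87], [-3.08, 3.08]. Speed limits (rad/s): [1.89, 1.89, 2.39, 3.14, 3.14, 3.14].

### API

Orientations are given as a rotation vector (axis times angle).
In Python, from rig import ctrl gives the robot as it stands.
- The arm moves only by the tool apply_moves, never from a script. Its argument "rows" is a list that holds one entry, the list of rows, each a list of 7 numbers: the opening, from 0 (shut) to 1 (fully open), then the shift along the tool's x, y, z in cm, then the turn, a rotation vector about the tool's x, y, z in rad. A call has 1 to 20 rows; each row is the pose to reach, as a shift and turn from the pose commanded when the call began, along the tool's axes at that moment; what a row does not reach only later rows make up. A row lasts 1/12 s, in which the tool goes at most 41.7 mm and 7.16 degrees, less where a joint would pass 70% of its speed; a pose out of reach is approached as far as the arm can. A call with a gripper value outside its range is refused whole. The fingers move at their own pace and stop on an object; the grip force is fixed at half the most. Time passes only in rows, so rows that repeat a pose let the fingers close. It gives the time, the measured TCP pose, the force, the opening and the grip force at its end, in the units of the state.
- ctrl.state(): the state, without advancing time (a new reading comes with each control period).
- ctrl.capture(name): name is "scene" or "side" or "wrist"; returns the picture (420x560x3 uint8, red, green, blue); there is no depth.
- ctrl.camera_model(name): a dict with "fx", "fy", "cx", "cy" (pixels), "distortion" ([k1, k2, p1, p2, k3] as OpenCV has them; the pictures are not rectified), "position" and "attitude" of the camera in the world. Camera axes: x right, y down, z forward; pixel columns grow to the right and rows downward; lengths in m; the calibration is good to about 2 mm. A picture is of the moment at which its call begins: read the wrist's pose just before it. camera_model takes no time and is no camera call; for the wrist camera it gives the pose at the moment of the call.
- ctrl.sign_off(): hands the job in; it is judged then, once.
The state is a dict: "time": time; "qpos": joint angles; "qd": joint speeds; "joint_efforts": joint torques, N m; "eef_pos": TCP position; "eef_rot": TCP orientation; "ft_force": force on the tool from outside, world axes, zero at the start; "torque": the same for the moment, N m; "gripper_width": finger opening in m; "grasp_force": force on a finger pad.
Only numpy, scipy, OpenCV 4.12 (cv2) and the standard library are available. Lean on these libraries where they do the work, as an engineer would, in place of code of your own. Each camera call takes 0.05 s, during which the arm holds its last target. There are 200 camera calls.

## Working session

There is one attempt and no reset: what is moved stays moved. The work goes in short steps, Python scripts to look and compute and a tool call to move; the robot and the scene stay as the last step left them, time stands still between calls to the robot, and variables do not carry over. Pictures are saved under pics/ and viewed, at most 10 in all, crops included, and the job is handed in when it is done.

Besides the shell and the picture viewer there is one more tool, called as name([rows], argument=value, ...), one row to a line, values as JSON. apply_moves: Moves the arm, as the interface text tells. Its arguments: {"type":"object","properties":{"rows":{"type":"array","items":{"type":"array","items":{"type":"array","items":{"type":"number"}}}}},"required":["rows"]}

```bash
mkdir -p pics; cat > h.py <<'E'
import numpy as np, cv2
from scipy.spatial.transform import Rotation as R
from rig import ctrl
def snap(n,f):
    im=ctrl.capture(n); cv2.imwrite('pics/'+f,cv2.cvtColor(im,cv2.COLOR_RGB2BGR)); return im
def att(c):
    a=np.array(c['attitude'],float)
    return a if a.shape==(3,3) else (R.from_rotvec(a).as_matrix() if a.size==3 else None)
def ray(c,u,v):
    K=np.array([[c['fx'],0,c['cx']],[0,c['fy'],c['cy']],[0,0,1]])
    p=cv2.undistortPoints(np.array([[[u,v]]],float),K,np.array(c['distortion'],float))[0,0]
    d=att(c)@np.array([p[0],p[1],1]); return np.array(c['position']),d/np.linalg.norm(d)
def onz(c,u,v,z):
    o,d=ray(c,u,v); return o+d*(z-o[2])/d[2]
def tri(a,b):
    A=[];B=[]
    M=np.zeros((3,3));y=np.zeros(3)
    for o,d in (a,b):
        P=np.eye(3)-np.outer(d,d);M+=P;y+=P@o
    x=np.linalg.solve(M,y); return x,[np.linalg.norm((np.eye(3)-np.outer(d,d))@(x-o)) for o,d in (a,b)]
def proj(c,p):
    K=np.array([[c['fx'],0,c['cx']],[0,c['fy'],c['cy']],[0,0,1]])
    A=att(c).T
    return cv2.projectPoints(np.array([p],float),cv2.Rodrigues(A)[0],-A@np.array(c['position']),K,np.array(c['distortion'],float))[0][0,0]
E
python3 - <<'E'
from h import *
for n in('scene','side'):
    snap(n,n+'0.png'); print(n,ctrl.camera_model(n))
print(ctrl.state())
E
```

```text
scene {'fx': 455.07872146405526, 'fy': 455.07872146405526, 'cx': 281.3151370252414, 'cy': 217.39294286515738, 'distortion': array([-0.02894406,  0.        ,  0.        ,  0.        ,  0.        ]), 'position': array([-0.07938322, -0.57562221,  0.6089931 ]), 'attitude': array([-1.91429008,  0.92516645, -0.53373848])}
side {'fx': 414.4910652067401, 'fy': 414.4910652067401, 'cx': 276.78397476084535, 'cy': 212.3571626300429, 'distortion': array([-0.11816226,  0.        ,  0.        ,  0.        ,  0.        ]), 'position': array([0.31135384, 0.23311537, 0.86693987]), 'attitude': array([-1.24574128,  2.59785395, -0.60785556])}
{'time': 0.1, 'qpos': array([ 1.10972212e+00,  3.79347350e-01,  1.73471994e+00,  1.93044522e-06,
        1.02850062e+00, -3.32744556e-02]), 'qd': array([-0.00020331, -0.00132683, -0.00176407, -0.00063477, -0.00060707,
        0.00073603]), 'joint_efforts': array([ 2.44093484e-03, -7.65039039e+01, -4.35287297e+01,  6.52965764e-02,
        3.98523838e-02,  1.29356076e-05]), 'eef_pos': array([0.29024928, 0.63662354, 0.23536118]), 'eef_rot': array([-6.66824196e-01, -3.06976195e+00,  1.48462209e-03]), 'ft_force': array([-0.36658803, -0.27610926, -0.07686195]), 'torque': array([ 0.01257559,  0.06185258, -0.01174222]), 'grasp_force': 0.0, 'gripper_width': 0.09116965760055756}
```

View pics/scene0.png

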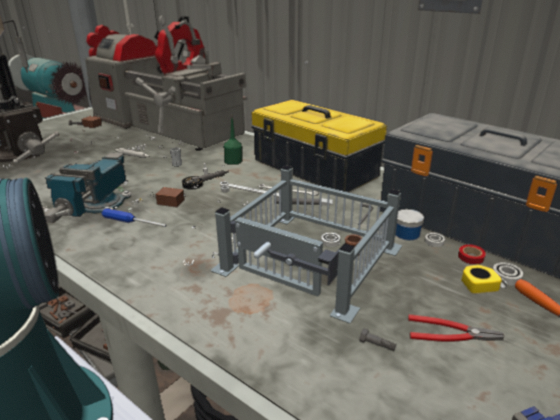

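View pics/side0.png

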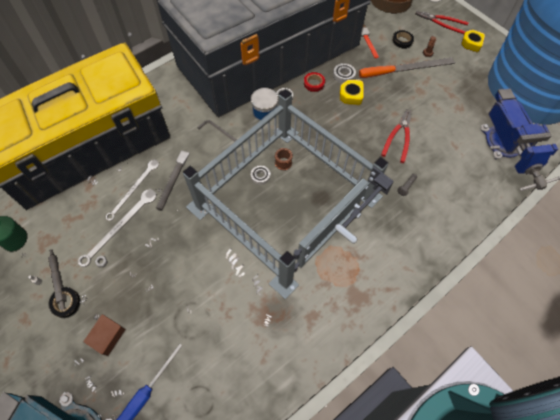

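The scene view shows the front posts' tops at about (222,210) and (344,249), and the thumb lever near (262,249). In the side view the front posts are at (286,258) and (380,165), and the lever at (346,234). I'll take a closer look at both.

```bash
python3 - <<'E'
import cv2,numpy as np
a=cv2.imread('pics/scene0.png')[160:330,205:405];b=cv2.imread('pics/side0.png')[80:300,180:420]
a=cv2.resize(a,(400,340),interpolation=cv2.INTER_CUBIC);a=cv2.resize(cv2.imread('pics/scene0.png')[200:330,210:360],None,fx=4,fy=4,interpolation=cv2.INTER_CUBIC)
b=cv2.resize(cv2.imread('pics/side0.png')[150:300,265:415],None,fx=4,fy=4,interpolation=cv2.INTER_CUBIC)
cv2.imwrite('pics/a1.png',a);cv2.imwrite('pics/b1.png',b)
E
```

```text
(no output)
```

View pics/a1.png

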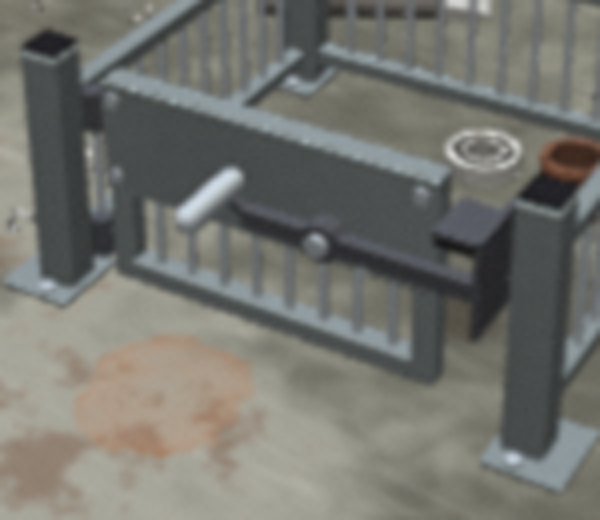

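View pics/b1.png

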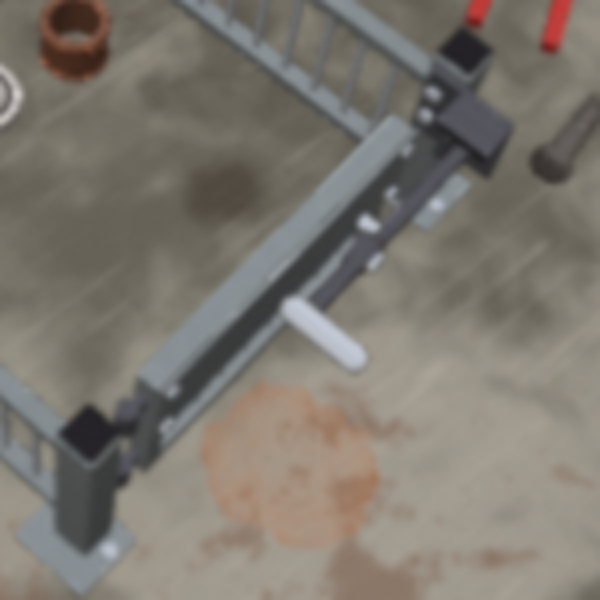

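Crop pixels, mapped back to full-frame coordinates below:

| Point | Scene crop | Side crop |
|---|---|---|
| Left post top | (50,41) | (88,432) |
| Right post top | (552,190) | (465,53) |
| Lever tip | (186,215) | (355,357) |
| Lever root | (235,178) | (295,308) |

```bash
python3 - <<'E'
from h import *
s=ctrl.camera_model('scene');d=ctrl.camera_model('side')
f=lambda x,y,ox,oy:(x/4-.4+ox,y/4-.4+oy)
P={}
for n,a,b in [('L',(50,41),(88,432)),('R',(552,190),(465,53)),('tip',(186,215),(355,357)),('root',(235,178),(295,308))]:
    A=f(*a,210,200);B=f(*b,265,150)
    x,e=tri(ray(s,*A),ray(d,*B));P[n]=x
    print(n,x.round(4),np.round(e,4))
    if n in'LR':print('  z154',onz(s,*A,.154).round(4),onz(d,*B,.154).round(4))
w=P['L']-P['R'];print(np.linalg.norm(w[:2]));y=w[:2]/np.linalg.norm(w[:2]);x=np.array([y[1],-y[0]])
print('yaw',np.arctan2(x[1],x[0]));O=(P['L']+P['R'])[:2]/2
for n in P: print(n,[(P[n][:2]-O)@x,(P[n][:2]-O)@y])
for p in[(-.044,.01),(0,.11)]:print(O+p[0]*x+p[1]*y)
st=ctrl.state();print(R.from_rotvec(st['eef_rot']).as_matrix().round(3),O)
E
```

```text
L [0.5038 0.0554 0.1528] [0.0001 0.0001]
  z154 [0.5023 0.0537 0.154 ] [0.5034 0.0557 0.154 ]
R [ 0.5427 -0.229   0.1517] [0.0013 0.0013]
  z154 [ 0.5415 -0.2308  0.154 ] [ 0.5409 -0.2264  0.154 ]
tip [ 0.46   -0.0785  0.1207] [0.0005 0.0005]
root [ 0.4994 -0.0747  0.1197] [0.0009 0.0009]
0.286994994247762
yaw 0.13604600303859513
L [np.float64(6.938893903907228e-18), np.float64(0.14349749712388105)]
R [np.float64(-3.469446951953614e-18), np.float64(-0.14349749712388102)]
tip [np.float64(-0.06158463788166822), np.float64(0.01676916835872467)]
root [np.float64(-0.02202648094348814), np.float64(0.01526202943137181)]
[ 0.47830437 -0.08285004]
[0.50833514 0.02219354]
[[-0.91   0.415 -0.   ]
 [ 0.415  0.91  -0.001]
 [ 0.    -0.001 -1.   ]] [ 0.52325408 -0.08679006]
```

```bash
cat >> h.py <<'E'
O=np.array([.5232,-.0868]);YAW=.136
px=np.array([np.cos(YAW),np.sin(YAW)]);py=np.array([-px[1],px[0]])
def goto(pxy,z,yaw=0):
    """pen xy, tcp z, tool yaw rel. to pen -> tool shift cm, turn"""
    st=ctrl.state();R0=R.from_rotvec(st['eef_rot'])
    t=np.r_[O+pxy[0]*px+pxy[1]*py,z]
    a=YAW+yaw;x=-np.array([np.cos(a),np.sin(a),0]);zz=np.array([0,0,-1.]);T=R.from_matrix(np.c_[x,np.cross(zz,x),zz])
    return (R0.inv().apply(t-st['eef_pos'])*100).round(2),(R0.inv()*T).as_rotvec().round(4)
def pen():
    e=ctrl.state()['eef_pos'];return (e[:2]-O)@px,(e[:2]-O)@py,e[2]
E
python3 -c "
from h import *
print(goto((-.033,.012),.2),pen())"
```

```text
(array([-47.78, -56.9 ,   3.59]), array([-9.000e-04, -3.000e-04, -5.638e-01])) (np.float64(-0.13271712174059735), np.float64(0.7483273532579982), np.float64(0.23536117839539314))
```

apply_moves([
  [[0,-47.8,-56.9,3,0,0,-0.564],[0,-47.8,-56.9,3,0,0,-0.564],[0,-47.8,-56.9,3,0,0,-0.564],[0,-47.8,-56.9,3,0,0,-0.564],[0,-47.8,-56.9,3,0,0,-0.564],[0,-47.8,-56.9,3,0,0,-0.564],[0,-47.8,-56.9,3,0,0,-0.564],[0,-47.8,-56.9,3,0,0,-0.564],[0,-47.8,-56.9,3,0,0,-0.564],[0,-47.8,-56.9,3,0,0,-0.564],[0,-47.8,-56.9,3,0,0,-0.564],[0,-47.8,-56.9,3,0,0,-0.564],[0,-47.8,-56.9,3,0,0,-0.564],[0,-47.8,-56.9,3,0,0,-0.564],[0,-47.8,-56.9,3,0,0,-0.564],[0,-47.8,-56.9,3,0,0,-0.564],[0,-47.8,-56.9,3,0,0,-0.564],[0,-47.8,-56.9,3,0,0,-0.564],[0,-47.8,-56.9,3,0,0,-0.564],[0,-47.8,-56.9,3,0,0,-0.564]],
])

```text
time: 1.77
eef_pos: [0.4892, -0.0805, 0.2056]
eef_rot: [0.209, -3.134, -0.0]
ft_force: [-0.2, 0.6, 0.3]
gripper_width: 0.0006
grasp_force: 0.0
```

```bash
python3 -c "
from h import *
a=snap('scene','s1.png')[150:330,190:390];b=snap('side','d1.png')[120:300,240:440]
w=snap('wrist','w1.png')
cv2.imwrite('pics/c1.png',cv2.resize(np.hstack([a,b])[...,::-1],(800,360),interpolation=cv2.INTER_CUBIC))
s=ctrl.state();print(goto((-.033,.012),.172),pen(),s['time'],s['ft_force'],s['gripper_width'],s['qd'])"
```

```text
(array([ 0.01, -0.11,  3.38]), array([ 0.0003, -0.0005,  0.0008])) (np.float64(-0.032873369230536825), np.float64(0.013103335434302421), np.float64(0.20575467474215733)) 1.9167 [-0.2512412   0.40996195  0.88995775] 0.0003625406885291994 [ 0.01073567 -0.00402496  0.0011812  -0.00038588 -0.00156528 -0.00040331]
```

View pics/c1.png

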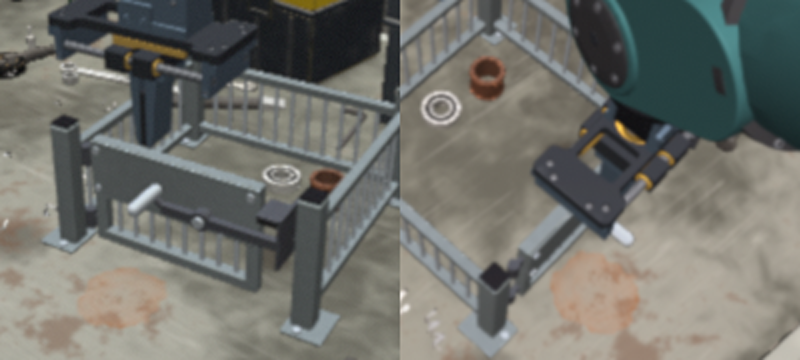

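View pics/w1.png

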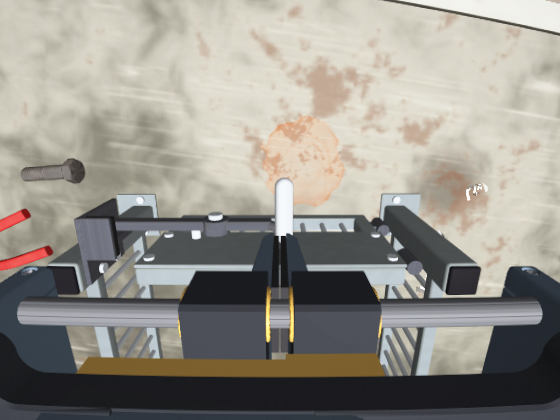

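The wrist view shows the lever at column 284 with its tip at row 180. The fingers are right above it at columns 240–300, and the sheet's front top edge runs along about row 265. I'll check these against the pen frame.

```bash
python3 -c "
from h import *
c=ctrl.camera_model('wrist')
for u,v,z in [(284,180,.118),(275,205,.118),(293,205,.118),(170,263,.146),(400,263,.146),(462,281,.154),(64,281,.154)]:
    p=onz(c,u,v,z)[:2]-O;print((u,v),round(p@px,4),round(p@py,4))"
```

```text
(284, 180) -0.0666 0.0168
(275, 205) -0.0474 0.01
(293, 205) -0.0474 0.0236
(170, 263) -0.0127 -0.0642
(400, 263) -0.0127 0.0991
(462, 281) -0.0024 0.1419
(64, 281) -0.0018 -0.1393
```

apply_moves([
  [[0,0,0.3,2,0,0,0],[0,0,0.3,4,0,0,0],[0,0,0.3,5,0,0,0],[0,0,0.3,5.5,0,0,0],[0,0,0.3,5.5,0,0,0],[0,0,0.3,5.5,0,0,0],[0,0,0.3,5.5,0,0,0],[0,0,0.3,5.5,0,0,0]],
])

```text
time: 2.58
eef_pos: [0.4894, -0.0762, 0.1518]
eef_rot: [-0.214, 3.133, -0.001]
ft_force: [0.1, 0.6, -0.1]
gripper_width: 0.0003
grasp_force: 0.0
```

apply_moves([
  [[0,0,0,0.1,0,0,0],[0,0,0,0.2,0,0,0],[0,0,0,0.2,0,0,0],[0,0,0,0.2,0,0,0]],
])

```text
time: 2.92
eef_pos: [0.4889, -0.0762, 0.149]
eef_rot: [0.214, -3.134, 0.0]
ft_force: [0.5, 0.2, -0.0]
gripper_width: 0.0002
grasp_force: 0.0
```

apply_moves([
  [[0,0,0,0.1,0,0,0],[0,0,0,0.2,0,0,0],[0,0,0,0.2,0,0,0],[0,0,0,0.2,0,0,0]],
])

```text
time: 3.25
eef_pos: [0.4889, -0.0761, 0.1469]
eef_rot: [0.214, -3.134, -0.0]
ft_force: [-0.2, -0.0, 1.1]
gripper_width: 0.0006
grasp_force: 0.5
```

apply_moves([
  [[0,0,0,0.1,0,0,0],[0,0,0,0.2,0,0,0],[0,0,0,0.2,0,0,0],[0,0,0,0.2,0,0,0]],
])

```text
time: 3.58
eef_pos: [0.4889, -0.0761, 0.1449]
eef_rot: [0.214, -3.134, 0.0]
ft_force: [0.2, 0.5, 0.7]
gripper_width: 0.0006
grasp_force: 0.5
```

apply_moves([
  [[0,0,0,0.1,0,0,0],[0,0,0,0.2,0,0,0],[0,0,0,0.2,0,0,0],[0,0,0,0.2,0,0,0]],
])

```text
time: 3.92
eef_pos: [0.4889, -0.0761, 0.1428]
eef_rot: [0.214, -3.134, 0.0]
ft_force: [-0.4, 0.2, 0.6]
gripper_width: 0.0004
grasp_force: 0.5
```

apply_moves([
  [[0,0,0,0.05,0,0,0],[0,0,0,0.1,0,0,0],[0,0,0,0.1,0,0,0],[0,0,0,0.1,0,0,0]],
])

```text
time: 4.25
eef_pos: [0.4889, -0.0761, 0.1419]
eef_rot: [0.214, -3.134, 0.0]
ft_force: [0.2, 0.4, 0.7]
gripper_width: 0.0005
grasp_force: 0.6
```

apply_moves([
  [[0,0,0,0.05,0,0,0],[0,0,0,0.1,0,0,0],[0,0,0,0.1,0,0,0],[0,0,0,0.1,0,0,0]],
])

```text
time: 4.58
eef_pos: [0.4889, -0.0762, 0.1409]
eef_rot: [-0.214, 3.134, -0.0]
ft_force: [0.9, 0.5, 1.7]
gripper_width: 0.0004
grasp_force: 0.5
```

apply_moves([
  [[0,0,0,0.05,0,0,0],[0,0,0,0.1,0,0,0],[0,0,0,0.1,0,0,0],[0,0,0,0.1,0,0,0]],
])

```text
time: 4.92
eef_pos: [0.4889, -0.0761, 0.1399]
eef_rot: [0.214, -3.134, 0.0]
ft_force: [0.7, 1.1, 0.9]
gripper_width: 0.0004
grasp_force: 0.5
```

apply_moves([
  [[0,0,0,0.05,0,0,0],[0,0,0,0.1,0,0,0],[0,0,0,0.1,0,0,0],[0,0,0,0.1,0,0,0]],
])

```text
time: 5.25
eef_pos: [0.4889, -0.0761, 0.1389]
eef_rot: [0.214, -3.134, 0.0]
ft_force: [0.3, 0.4, 1.0]
gripper_width: 0.0005
grasp_force: 0.5
```

apply_moves([
  [[0,0,0,0.05,0,0,0],[0,0,0,0.1,0,0,0],[0,0,0,0.1,0,0,0],[0,0,0,0.1,0,0,0]],
])

```text
time: 5.58
eef_pos: [0.4889, -0.0761, 0.1379]
eef_rot: [0.214, -3.134, 0.0]
ft_force: [-0.3, 1.0, 1.8]
gripper_width: 0.0006
grasp_force: 0.5
```

apply_moves([
  [[0,0,0,0.05,0,0,0],[0,0,0,0.1,0,0,0],[0,0,0,0.1,0,0,0],[0,0,0,0.1,0,0,0]],
])

```text
time: 5.92
eef_pos: [0.4889, -0.0761, 0.1369]
eef_rot: [0.214, -3.134, -0.0]
ft_force: [-0.1, 0.9, 0.4]
gripper_width: 0.0006
grasp_force: 0.5
```

```bash
python3 -c "
from h import *
a=snap('scene','s2.png')[195:315,230:360]
cv2.imwrite('pics/c2.png',cv2.resize(a[...,::-1],None,fx=5,fy=5,interpolation=cv2.INTER_CUBIC))"
```

```text
(no output)
```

View pics/c2.png

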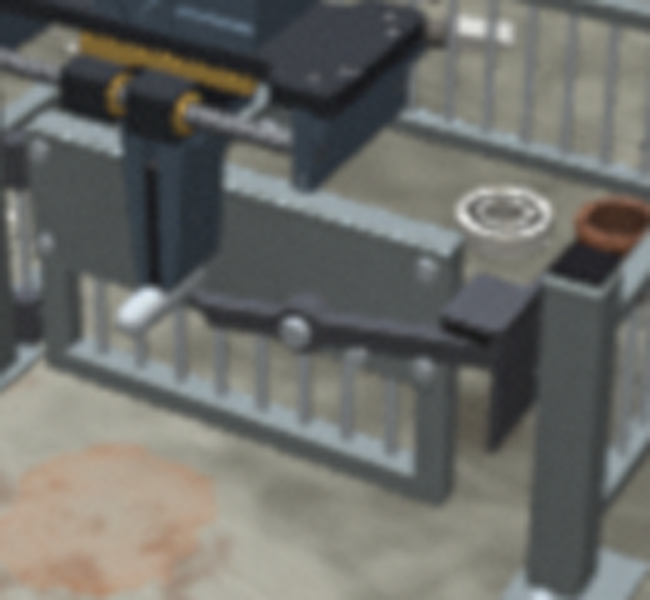

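The lever is pressed and the bar is tilted. Its right end, near crop (470,350), is just under the pad plate at (490,330). I'll continue in fine steps.

apply_moves([
  [[0,0,0,0.05,0,0,0],[0,0,0,0.1,0,0,0],[0,0,0,0.1,0,0,0],[0,0,0,0.1,0,0,0]],
])

```text
time: 6.3
eef_pos: [0.4889, -0.0761, 0.1359]
eef_rot: [0.214, -3.134, 0.0]
ft_force: [0.2, 0.7, 1.2]
gripper_width: 0.0008
grasp_force: 0.5
```

apply_moves([
  [[0,0,0,0.05,0,0,0],[0,0,0,0.1,0,0,0],[0,0,0,0.1,0,0,0],[0,0,0,0.1,0,0,0]],
])

```text
time: 6.63
eef_pos: [0.4889, -0.0761, 0.1349]
eef_rot: [0.214, -3.134, 0.0]
ft_force: [0.3, 0.8, 0.5]
gripper_width: 0.0005
grasp_force: 0.5
```

apply_moves([
  [[0,0,0,0.05,0,0,0],[0,0,0,0.1,0,0,0],[0,0,0,0.1,0,0,0],[0,0,0,0.1,0,0,0]],
])

```text
time: 6.97
eef_pos: [0.4889, -0.0761, 0.1339]
eef_rot: [0.214, -3.134, 0.0]
ft_force: [0.1, 0.5, 0.8]
gripper_width: 0.0004
grasp_force: 0.5
```

apply_moves([
  [[0,0,0,0.05,0,0,0],[0,0,0,0.1,0,0,0],[0,0,0,0.1,0,0,0],[0,0,0,0.1,0,0,0]],
])

```text
time: 7.3
eef_pos: [0.4889, -0.0761, 0.1329]
eef_rot: [0.214, -3.134, 0.0]
ft_force: [0.6, 0.4, 1.4]
gripper_width: 0.0008
grasp_force: 0.5
```

apply_moves([
  [[0,0,0,0.05,0,0,0],[0,0,0,0.1,0,0,0],[0,0,0,0.1,0,0,0],[0,0,0,0.1,0,0,0]],
])

```text
time: 7.63
eef_pos: [0.4888, -0.0761, 0.1319]
eef_rot: [0.214, -3.134, 0.0]
ft_force: [0.4, 1.2, 1.1]
gripper_width: 0.0005
grasp_force: 0.4
```

apply_moves([
  [[0,0,0,0.05,0,0,0],[0,0,0,0.1,0,0,0],[0,0,0,0.1,0,0,0],[0,0,0,0.1,0,0,0]],
])

```text
time: 7.97
eef_pos: [0.4889, -0.0761, 0.1311]
eef_rot: [-0.214, 3.134, 0.0]
ft_force: [-1.6, 0.9, 5.3]
gripper_width: 0.0005
grasp_force: 2.3
```

Pad felt at about 5 N, so the bar is clear of the lip. I'll back off 1 mm, then push the gate.

apply_moves([
  [[0,0,0,-0.1,0,0,0],[0,0,0,-0.1,0,0,0],[0,-0.2,0,-0.1,0,0,0],[0,-0.4,0,-0.1,0,0,0],[0,-0.6,0,-0.1,0,0,0],[0,-0.6,0,-0.1,0,0,0],[0,-0.6,0,-0.1,0,0,0]],
])

```text
time: 8.55
eef_pos: [0.4952, -0.0753, 0.132]
eef_rot: [-0.214, 3.134, -0.0]
ft_force: [0.2, -0.1, 1.4]
gripper_width: 0.0004
grasp_force: 0.4
```

apply_moves([
  [[0,-0.1,0,0,0,0,0],[0,-0.2,0,0,0,0,0],[0,-0.3,0,0,0,0,0],[0,-0.4,0,0,0,0,0],[0,-0.4,0,0,0,0,0],[0,-0.4,0,0,0,0,0]],
])

```text
time: 9.05
eef_pos: [0.499, -0.0747, 0.132]
eef_rot: [-0.214, 3.134, 0.0]
ft_force: [0.5, -1.0, 1.5]
gripper_width: 0.0003
grasp_force: 0.6
```

apply_moves([
  [[0,-0.1,0,0,0,0,0],[0,-0.2,0,0,0,0,0],[0,-0.3,0,0,0,0,0],[0,-0.4,0,0,0,0,0],[0,-0.4,0,0,0,0,0],[0,-0.4,0,0,0,0,0]],
])

```text
time: 9.55
eef_pos: [0.503, -0.0742, 0.132]
eef_rot: [-0.214, 3.134, -0.0]
ft_force: [-0.0, -0.8, 0.8]
gripper_width: 0.0005
grasp_force: 0.7
```

apply_moves([
  [[0,-0.1,0,0,0,0,0],[0,-0.2,0,0,0,0,0],[0,-0.3,0,0,0,0,0],[0,-0.4,0,0,0,0,0],[0,-0.4,0,0,0,0,0],[0,-0.4,0,0,0,0,0]],
])

```text
time: 10.05
eef_pos: [0.5069, -0.0736, 0.1319]
eef_rot: [-0.214, 3.134, 0.0]
ft_force: [0.6, -0.4, 1.1]
gripper_width: 0.0001
grasp_force: 0.7
```

```bash
python3 -c "
from h import *
s=ctrl.state();print(s['ft_force'],s['torque'],pen())
w=snap('wrist','w3.png')[150:330,40:440];a=snap('scene','s3.png')[195:315,210:360]
a=cv2.resize(a,(400,320));w=cv2.resize(w,(800,360))
cv2.imwrite('pics/c3.png',cv2.resize(np.vstack([cv2.resize(w,(500,225)),cv2.resize(a,(500,360),interpolation=cv2.INTER_CUBIC)])[...,::-1],None,fx=1,fy=1))"
```

```text
[ 0.59261536 -0.36177387  1.12710719] [ 0.03370687 -0.00016449 -0.01655926] (np.float64(-0.014336400279691295), np.float64(0.015253056235373038), np.float64(0.13194817232504866))
```

View pics/c3.png

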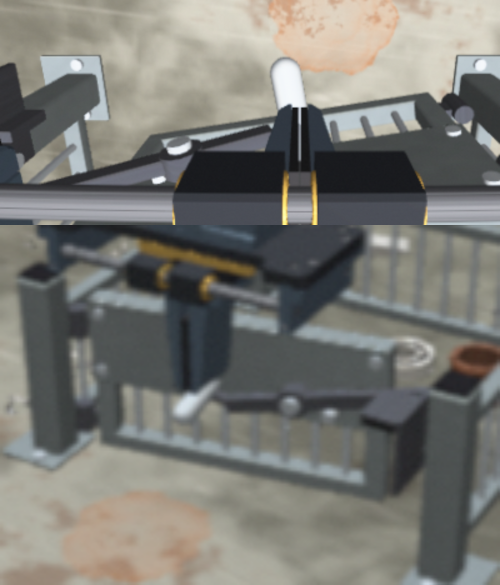

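The gate is open by roughly 0.12 rad and the bar is clear of the catch. I'll follow the arc, turning with the gate.

apply_moves([
  [[0,-0.2,0,0,0,0,-0.03],[0,-0.4,0,0,0,0,-0.07],[0,-0.6,-0.1,0,0,0,-0.1],[0,-0.8,-0.1,0,0,0,-0.14],[0,-1.0,-0.1,0,0,0,-0.17],[0,-1.2,-0.1,0,0,0,-0.2],[0,-1.4,-0.2,0,0,0,-0.23],[0,-1.6,-0.2,0,0,0,-0.26],[0,-1.8,-0.2,0,0,0,-0.29],[0,-2.0,-0.3,0,0,0,-0.32],[0,-2.2,-0.3,0,0,0,-0.35],[0,-2.3,-0.3,0,0,0,-0.35],[0,-2.3,-0.3,0,0,0,-0.35]],
])

```text
time: 11.23
eef_pos: [0.53, -0.0735, 0.1319]
eef_rot: [0.755, -3.05, -0.0]
ft_force: [-0.7, -0.2, 0.8]
gripper_width: 0.0001
grasp_force: 0.7
```

```bash
cat > arc.py <<'E'
from h import *
s=ctrl.state();x,y,z=pen();print(s['time'],s['ft_force'],(x,y,z))
def c(t,r,d):return (r*np.sin(t)-d*np.cos(t), .11-r*np.cos(t)-d*np.sin(t))
for t in np.arange(.2,.65,.05):print(t.round(2),np.round(c(t,.095,.026),4))
for t in (.35,.5,.7,.9,1.1,1.25,1.35,1.42): print(t,goto(c(t,.095,.026),.151,t))
E
python3 arc.py
```

```text
11.2333 [-0.67604489 -0.20573504  0.84659036] (np.float64(0.008515412257807792), np.float64(0.012278160003774194), np.float64(0.13188952574239574))
0.2 [-0.0066  0.0117]
0.25 [-0.0017  0.0115]
0.3 [0.0032 0.0116]
0.35 [0.0082 0.0118]
0.4 [0.013  0.0124]
0.45 [0.0179 0.0131]
0.5 [0.0227 0.0142]
0.55 [0.0275 0.0154]
0.6 [0.0322 0.0169]
0.35 (array([ 0.05, -0.03, -1.91]), array([ 0.0001, -0.    , -0.0007]))
0.5 (array([-1.4 , -0.31, -1.91]), array([ 1.000e-04,  0.000e+00, -1.507e-01]))
0.7 (array([-3.37, -0.34, -1.91]), array([ 1.000e-04,  0.000e+00, -3.507e-01]))
0.9 (array([-5.3 ,  0.02, -1.91]), array([ 1.000e-04,  0.000e+00, -5.507e-01]))
1.1 (array([-7.12,  0.75, -1.91]), array([ 1.000e-04,  0.000e+00, -7.507e-01]))
1.25 (array([-8.38,  1.54, -1.91]), array([ 1.000e-04,  0.000e+00, -9.007e-01]))
1.35 (array([-9.14,  2.16, -1.91]), array([ 0.    ,  0.    , -1.0007]))
1.42 (array([-9.63,  2.64, -1.91]), array([ 0.    ,  0.    , -1.0707]))
```

```bash
python3 -c "
from h import *
print(ctrl.state()['qpos'].round(3))"
```

```text
[-0.181  0.279  2.109  0.     0.753 -2.237]
```

apply_moves([
  [[0,0,0,-0.5,0,0,0],[0,0,0,-1.0,0,0,0],[0,0,0,-1.5,0,0,0],[0,0,0,-1.9,0,0,0],[0,0,0,-1.9,0,0,0]],
])

```text
time: 11.65
eef_pos: [0.5303, -0.0736, 0.152]
eef_rot: [-0.756, 3.048, -0.001]
ft_force: [-0.8, -0.9, -0.6]
gripper_width: 0.0005
grasp_force: 0.4
```

apply_moves([
  [[0,-0.4,-0.1,0,0,0,-0.04],[0,-0.8,-0.2,0,0,0,-0.08],[0,-1.2,-0.3,0,0,0,-0.12],[0,-1.6,-0.3,0,0,0,-0.16],[0,-2.0,-0.3,0,0,0,-0.2],[0,-2.4,-0.3,0,0,0,-0.24],[0,-2.8,-0.35,0,0,0,-0.28],[0,-3.2,-0.35,0,0,0,-0.32],[0,-3.6,-0.3,0,0,0,-0.36],[0,-4.0,-0.3,0,0,0,-0.4],[0,-4.4,-0.2,0,0,0,-0.44],[0,-4.8,-0.1,0,0,0,-0.48],[0,-5.2,0,0,0,0,-0.5],[0,-5.3,0,0,0,0,-0.5]],
])

```text
time: 12.82
eef_pos: [0.577, -0.0484, 0.1509]
eef_rot: [-1.488, 2.767, 0.0]
ft_force: [-0.4, -0.1, -0.1]
gripper_width: 0.0005
grasp_force: 0.0
```

```bash
python3 -c "
from h import *
s=ctrl.state();print(s['qpos'].round(2),s['ft_force'],pen())
def c(t,r,d):return (r*np.sin(t)-d*np.cos(t), .11-r*np.cos(t)-d*np.sin(t))
for t in (.9,1,1.1,1.2,1.3,1.4,1.45): print(t,goto(c(t,.095,.028),.151,.85))
a=snap('scene','s4.png')[170:330,200:400];b=snap('side','d4.png')[90:290,180:430]
cv2.imwrite('pics/c4.png',np.hstack([cv2.resize(a,(400,320),interpolation=cv2.INTER_CUBIC),cv2.resize(b,(400,320),interpolation=cv2.INTER_CUBIC)])[...,::-1])"
```

```text
[-0.12  0.31  2.02  0.    0.81 -2.68] [-0.41505432 -0.1461019  -0.13292472] (np.float64(0.0585346656975742), np.float64(0.030701490191354937), np.float64(0.15092917002069886))
0.9 (array([ 0.23,  0.  , -0.01]), array([-0.    ,  0.0002,  0.0008]))
1 (array([-0.75, -0.18, -0.01]), array([-0.    ,  0.0002,  0.0008]))
1.1 (array([-1.73, -0.27, -0.01]), array([-0.    ,  0.0002,  0.0008]))
1.2 (array([-2.72, -0.26, -0.01]), array([-0.    ,  0.0002,  0.0008]))
1.3 (array([-3.71, -0.14, -0.01]), array([-0.    ,  0.0002,  0.0008]))
1.4 (array([-4.67,  0.06, -0.01]), array([-0.    ,  0.0002,  0.0008]))
1.45 (array([-5.15,  0.21, -0.01]), array([-0.    ,  0.0002,  0.0008]))
```

View pics/c4.png

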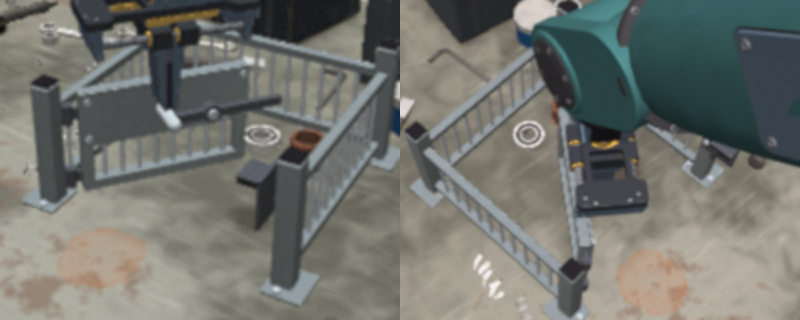

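The gate is at about 0.9 rad with the bar dropped parallel to the sheet. The finger is still against the sheet, so I'll push on to about 1.4.

apply_moves([
  [[0,-0.4,-0.1,0,0,0,0],[0,-0.8,-0.2,0,0,0,0],[0,-1.2,-0.2,0,0,0,0],[0,-1.6,-0.25,0,0,0,0],[0,-2.0,-0.25,0,0,0,0],[0,-2.4,-0.25,0,0,0,0],[0,-2.8,-0.25,0,0,0,0],[0,-3.2,-0.2,0,0,0,0],[0,-3.6,-0.15,0,0,0,0],[0,-4.0,-0.1,0,0,0,0],[0,-4.3,0,0,0,0,0],[0,-4.6,0,0,0,0,0],[0,-4.7,0,0,0,0,0],[0,-4.7,0,0,0,0,0]],
])

```text
time: 14.08
eef_pos: [0.603, -0.0093, 0.151]
eef_rot: [-1.487, 2.767, -0.0]
ft_force: [-0.9, -0.8, -1.3]
gripper_width: 0.0008
grasp_force: 0.1
```

```bash
python3 -c "
from h import *
s=ctrl.state();print(s['time'],s['ft_force'],pen(),goto((.10,.03),.16,.85))"
```

```text
14.0833 [-0.92065778 -0.77126428 -1.26539355] (np.float64(0.08959750812888788), np.float64(0.06596848406547864), np.float64(0.15104566666764577)) (array([ 2.02, -3.16, -0.9 ]), array([-0.0004,  0.0004,  0.0003]))
```

apply_moves([
  [[0,0.3,0,0,0,0,0],[0,0.4,0,-0.5,0,0,0],[0,0.4,0,-2,0,0,0],[0,0.4,0,-5,0,0,0],[0,0.4,0,-8,0,0,0],[0,0.4,0,-12,0,0,0],[0,0.4,0,-16,0,0,0],[0,0.4,0,-16,0,0,0],[0,0.4,0,-16,0,0,0],[0,0.4,0,-16,0,0,0]],
])

```text
time: 14.92
eef_pos: [0.6002, -0.013, 0.3108]
eef_rot: [-1.487, 2.767, -0.0]
ft_force: [-0.1, 0.1, -0.8]
gripper_width: 0.0007
grasp_force: 0.0
```

```bash
python3 -c "
from h import *
print(ctrl.state()['ft_force'],pen())
a=snap('scene','s5.png')[170:330,200:400];b=snap('wrist','w5.png')
cv2.imwrite('pics/c5.png',np.hstack([cv2.resize(a,(400,320),interpolation=cv2.INTER_CUBIC),cv2.resize(b,(400,320),interpolation=cv2.INTER_CUBIC)])[...,::-1])"
```

```text
[-0.10864762  0.14946488 -0.76350446] (np.float64(0.08624244861120187), np.float64(0.06265510489452132), np.float64(0.3108059554530607))
```

View pics/c5.png

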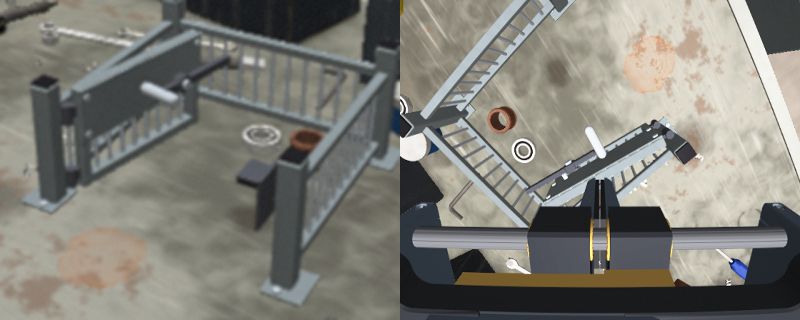

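The gate stands nearly parallel to the side panel, with the bar along the sheet and the fingers clear. I'll check the angle numerically.

```bash
python3 -c "
from h import *
c=ctrl.camera_model('wrist')
f=lambda u,v,z:(lambda p:np.array([p@px,p@py]))(onz(c,(u-400)*1.4,v*1.3125,z)[:2]-O)
t,r=f(590,132,.118),f(603,155,.118);d=t-r;print(t,r,'theta lever',np.arctan2(-d[1],-d[0]))
a,b=f(657,127,.146),f(548,196,.146);d=b-a;print(a,b,np.arctan2(d[0],-d[1]))"
```

```text
[0.08360246 0.0398784 ] [0.09097296 0.07760542] theta lever 1.377862602893876
[0.00678807 0.09157697] [0.18553571 0.06208398] 1.4072717499801999
```

The lever and the sheet edge agree: the gate is at about 1.4 rad.

```bash
python3 -c "
from h import *
print(ctrl.sign_off())"
```

```text
the job is handed in; nothing more can be done
None
```

The job is handed in (no verdict was returned): the gate stands open at about 1.4 rad, the bar has dropped back along the sheet, the arm is clear, the loose parts were not touched, and no force reading went above about 6 N.

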